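# Strip two prototype stacks into their kit trays

### The job

Two prototype stacks stand on the brown hardboard, each a circuit board under a flat clear cover with a smaller module lying on top. Take both stacks apart and set each of the four pieces down gently, without dropping it, the right way up and flat on the floor of the shallow tray that fits its outline; lift the module off before you move the board under it. Leave the wire reel and the little white terminal block where they are.

Things in the scene. Friction and masses are not known exactly. Their poses are not given: they have to be found in the camera images.
- long_board_mid (a point): the longer circuit board, 120 x 60 x 30 mm high: four 8 mm brass feet, black header strips on its long sides, flat clear cover. Loose, on the hardboard (3 mm thick), under one of the modules. Point: its centre, 15 mm above its underside; x along the 120 mm, y along the 60 mm (grip across these, above the feet), z up. 0.12 to 0.24 kg. Goes in the long tray, either way round
- short_board_mid (a point): the shorter circuit board, of the same make: 84 x 64 x 30 mm high. Loose, under the other module, on the hardboard. The point is its centre, 15 mm above its underside; x along the 84 mm, y along the 64 mm (grip across these), z up. 0.1 to 0.2 kg. Goes in the short tray, either way round
- round_module_mid (a point): round black module with a silver ring on top, diameter 46 mm, 32 mm high (a low silver knob on its top adds 2.5 mm). Loose, on the cover of either board. The point is its centre, 16 mm above its underside; z up along its axis. 0.06 to 0.13 kg. Goes in the round tray, any way round
- finned_module_mid (a point): oblong module with an aluminium finned heat sink on top, 58 x 32 x 32 mm high. Loose, on the cover of the other board. The point is its centre, 16 mm above its underside; x along the 58 mm (and the fins), y along the 32 mm (grip across these), z up. 0.08 to 0.15 kg. Goes in the small oblong tray, either way round
- long_tray: shallow grey-rimmed tray with a darker grey floor, fixed to the table; pocket 138 (along its x) x 78 mm (along its y), 4 mm walls; rim 8 mm and floor 3 mm above the table. Origin at the centre of its underside, on the table
- short_tray: same make of tray, fixed; pocket 102 (x) x 82 mm (y), rim 8 mm and floor 3 mm above the table. Origin at the centre of its underside
- small_tray: same make of tray, fixed; pocket 76 (x) x 50 mm (y), rim 8 mm and floor 3 mm above the table. Origin at the centre of its underside
- round_tray: round tray of the same make, fixed; pocket 64 mm in diameter, rim 8 mm and floor 3 mm above the table. Origin at the centre of its underside
- wire_reel_mid (a point): white plastic reel of copper wire standing on end, 54 mm in diameter, 38 mm high, loose on the table; not to be moved. The point is its centre, half-way up
- terminal_block_mid (a point): small white terminal block, 16 x 32 mm, 16 mm high, loose at the far edge of the hardboard between the stacks; not to be moved. The point is on its axis, 6 mm above its underside
There are look-alikes about, which are no part of the job. What is shaped like the part that bears round_module_mid but pink is not meant.

How it is judged:
By the outcome, as a careful person would: the job done as asked, in the order asked, and still so for the second after the job is handed in, with the robot touching nothing.
It also fails if it takes over 106 s, if anything falls off the work surface, if the arm or the gripper's body presses on something with over 40 N, if the wrist force passes 120 N, or if a joint passes its speed limit or range.

### The arm

A 6-joint arm with a two-finger parallel gripper is mounted at the origin on the work surface. World frame = base frame: x ahead of the robot, y to its left, z up, the work surface at z = 0. Lengths are in mm, angles in rad, forces in N, time in s.
With the tool pointing down it reaches from about 275 to 1000 mm from the base axis. Payload 8.4 kg.
Tool frame: the origin (TCP) lies at the centre of the arm's flange, where the gripper is bolted on; the fingertips stand 173 mm ahead of it and the grasp point (between the pads) lies 155 mm ahead of it; z points along the fingers, y is the direction in which the jaws open and shut (so a half turn about z gives the same grasp; the last joint's range is limited). The gripper opens to 85 mm and grips with 20 to 120 N. Pads are 22 mm wide; open, the fingers measure 114 mm over their backs; the gripper's body (76 mm by 85 mm) begins 54 mm behind the grasp point. The pads swing forward as they close: fully open they stand 13 mm farther back than shut.
Start: joints at [-1.31, 0.353, 1.633, -0, 1.155, -0.002], TCP at [162.365, -603.546, 404.681] pointing down, gripper open.
Joint ranges: [-2.63, 2.63], [-0.92, 2.1], [0.06, 2.66], [-1.3, 4.44], [0, 2.69], [-3.02, 3.02]. Speed limits (rad/s): [2.22, 2.22, 2.79, 3.14, 3.14, 3.14].

### API

Orientations are given as [roll, pitch, yaw] about the fixed x, y, z axes, in that order (R = Rz(yaw) Ry(pitch) Rx(roll)).
In Python, from rig import sense, grab_frame, camera_model, sign_off gives the robot as it stands. The module is installed in compiled form; this text tells all that it offers.
- The arm moves only by the tool step_arm, never from a script. Its argument "commands" is a list of rows, each a list of 3 entries, a list of its own where there are three numbers: the shift along the tool's x, y, z in mm, then the turn about the tool's z in rad, then the opening, from 0 (shut) to 1 (fully open). A call has 1 to 20 rows; each row shifts and turns the pose as measured when the row begins, along the tool's axes as they then stand; what a row does not reach is not made up. A row lasts 1/8 s, in which the tool goes at most 62.5 mm and 10.7 degrees, less where a joint would pass 70% of its speed; a pose out of reach is approached as far as the arm can. A call with a gripper value outside its range is refused whole. The fingers move at their own pace and stop on an object; "force" is the grip in N (left out, the last holds). Time passes only in rows, so rows that do not move let the fingers close. It gives the time, the measured TCP pose, the force and the opening at its end, in the units of the state.
- sense(): the state, without advancing time (a new reading comes with each control period).
- grab_frame(name): name is "side" or "top" or "wrist"; returns the picture (400x640x3 uint8, blue, green, red); there is no depth.
- camera_model(name): a dict with "fx", "fy", "cx", "cy" (pixels), "R" (3x3) and "t" (3): a world point X has camera coordinates R X + t. Camera axes: x right, y down, z forward; pixel columns grow to the right and rows downward; lengths in mm; the calibration is good to about 2 mm. A picture is of the moment at which its call begins: read the wrist's pose just before it. camera_model takes no time and is no camera call; for the wrist camera it gives the pose at the moment of the call.
- sign_off(): hands the job in, once; it reports no verdict.
The state is a dict: "clock": time; "qpos": joint angles; "qvel": joint speeds; "joint_efforts": joint torques, N m; "eef_pos": TCP position; "tcp_rot": TCP orientation; "contact_force": force on the tool from outside, world axes, zero at the start; "wrist_torque": the same for the moment, N m; "opening": opening from 0.0 (shut) to 1.0 (fully open).
Only numpy, scipy, OpenCV 4.12 (cv2) and the standard library are available. Lean on these libraries where they do the work, as an engineer would, in place of code of your own. Each camera call takes 0.05 s, during which the arm holds its last target. There are 200 camera calls.

## Working session

There is one attempt and no reset: what is moved stays moved. The work goes in short steps, Python scripts to look and compute and a tool call to move; the robot and the scene stay as the last step left them, time stands still between calls to the robot, and variables do not carry over. Pictures are saved under pics/ and viewed, about 12 in all and at most 16, crops included, and the job is handed in when it is done.

Besides the shell and the picture viewer there is one more tool, called after "Emit:" as a command line: name --argument value ..., lists and objects as JSON in quotes. step_arm: Moves the arm, as the interface text tells. Its arguments: {"type":"object","properties":{"commands":{"type":"array","items":{"type":"array"}},"force":{"type":"number"}},"required":["commands"]}

```bash
mkdir -p pics; cat > h.py <<'E'
import numpy as np, cv2
from rig import *
def shot(n,f,crop=None,s=1):
    c=camera_model(n); im=grab_frame(n)
    cv2.imwrite('pics/raw_'+f,im)
    np.savez('pics/'+f+'.npz',**{k:np.array(v) for k,v in c.items()})
    if crop: im=im[crop[1]:crop[3],crop[0]:crop[2]]
    cv2.imwrite('pics/'+f,cv2.resize(im,None,fx=s,fy=s,interpolation=cv2.INTER_CUBIC)); return im
def ray(c,u,v,z):
    R=np.array(c['R']);t=np.array(c['t']).ravel()
    d=R.T@np.array([(u-c['cx'])/c['fx'],(v-c['cy'])/c['fy'],1]);o=-R.T@t
    return o+d*(z-o[2])/d[2]
def proj(c,X):
    p=np.array(c['R'])@np.array(X,float)+np.array(c['t']).ravel()
    return c['fx']*p[0]/p[2]+c['cx'],c['fy']*p[1]/p[2]+c['cy']
E
python3 - <<'E'
from h import *
print(sense())
for n in('top','side','wrist'):
    c=camera_model(n);print(n,c['fx'],-np.array(c['R']).T@np.array(c['t']).ravel(),np.round(c['R'],2).tolist())
shot('top','t1.png',s=1.25);shot('side','s1.png',s=1.25)
E
```

```text
{'clock': 0.0, 'qpos': array([-1.31039726e+00,  3.53626386e-01,  1.63413840e+00,  2.47645270e-05,
        1.15519244e+00, -2.38866961e-03]), 'qvel': array([-0.00115576,  0.00041553,  0.0013585 , -0.00031126,  0.00032483,
       -0.00069765]), 'joint_efforts': array([-3.03422952e-03, -6.05251908e+01, -3.42075706e+01, -2.58837235e-04,
        9.29475093e-03, -3.21496873e-05]), 'eef_pos': array([ 162.30772505, -603.31052522,  403.97328309]), 'tcp_rot': array([-3.14022814e+00, -2.59021618e-05,  2.62777704e-01]), 'contact_force': array([-0.08284091, -0.09874458, -0.43461641]), 'wrist_torque': array([-0.02045904, -0.05299375, -0.02009258]), 'opening': 1.002217623444267}
top 474.7303608190669 [ 346.01003737  -12.42677797 1299.32113582] [[-0.01, -1.0, -0.0], [-0.99, 0.01, -0.1], [0.1, 0.0, -0.99]]
side 455.28394864811617 [313.86835701 809.44110301 882.38623501] [[-0.98, -0.2, 0.02], [-0.16, 0.71, -0.69], [0.12, -0.68, -0.72]]
wrist 328.01190805318095 [ 227.0714918  -586.12347133  372.87730513] [[0.26, -0.97, -0.0], [-0.93, -0.25, 0.26], [-0.26, -0.07, -0.96]]
```

View pics/t1.png

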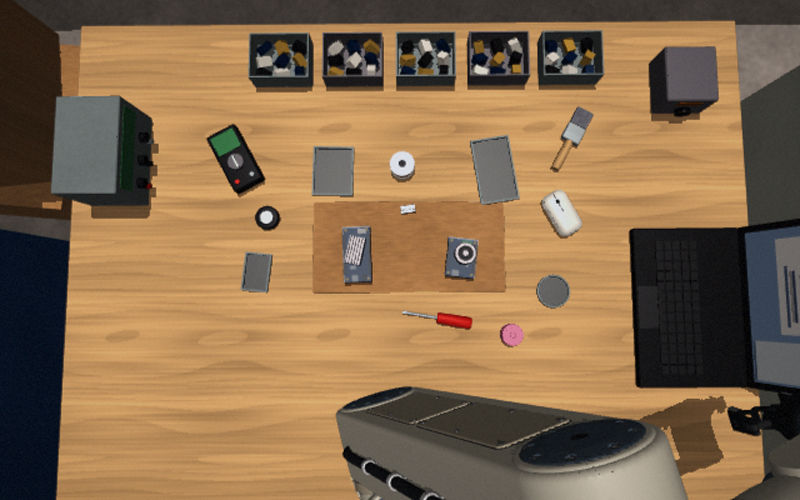

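View pics/s1.png

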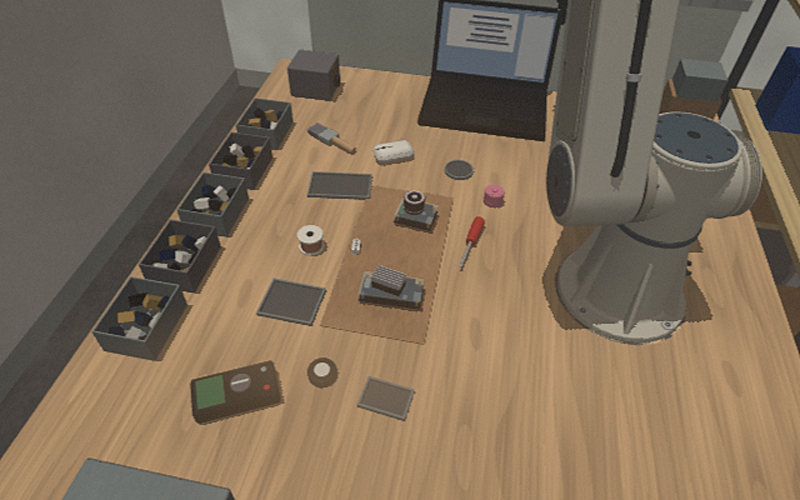

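Top view: the finned module on the long board is at (356,255), and the round module with silver ring on the short board is at (463,256). The trays are long (495,170), short (333,171), small (257,272) and round (553,291). Look-alikes for the round module are the pink puck (512,335) and the black/white knob on the table (267,217). Neither of those is on a board, so I choose the one at (463,256). Next is the close crop.

```bash
python3 - <<'E'
from h import *
im=cv2.imread('pics/raw_t1.png')
cv2.imwrite('pics/t1c.png',cv2.resize(im[155:245,180:470],None,fx=2.75,fy=2.75,interpolation=cv2.INTER_CUBIC))
c=camera_model('top')
hsv=cv2.cvtColor(im,cv2.COLOR_BGR2HSV)
m=((hsv[...,1]<60)&(hsv[...,2]<135)).astype(np.uint8)*255
m=cv2.morphologyEx(m,cv2.MORPH_CLOSE,np.ones((3,3)))
for n,(u,v) in dict(long=(495,170),short=(333,171),small=(257,272),round=(553,291),lb=(356,255),sb=(463,256)).items():
    u/=1.25;v/=1.25
    nl,l,st,ce=cv2.connectedComponentsWithStats(m)
    k=l[int(v),int(u)]
    if k==0: w=l[int(v)-8:int(v)+8,int(u)-8:int(u)+8];w=w[w>0];k=np.bincount(w).argmax()
    z=8 if n not in('lb','sb') else 33
    ct=max(cv2.findContours((l==k).astype(np.uint8),0,2)[0],key=cv2.contourArea)
    P=np.array([ray(c,p[0][0],p[0][1],z)[:2] for p in ct],np.float32)
    print(n,st[k],cv2.minAreaRect(P))
E
```

```text
long [ 376  108   39   56 1565] ((633.5406494140625, -190.0509796142578), (144.99940490722656, 84.96985626220703), 8.743441581726074)
short [ 250  117   33   40 1221] ((633.553955078125, 166.44512939453125), (89.49834442138672, 108.47844696044922), 87.6163101196289)
small [193 202  25  32 635] ((410.5440368652344, 332.3507385253906), (57.44293975830078, 82.504638671875), 83.64581298828125)
round [429 220  27  26 539] ((365.2891540527344, -311.59368896484375), (69.81661987304688, 67.70086669921875), 43.846553802490234)
lb [274 181  23  45 842] ((445.7162780761719, 111.52254486083984), (117.2833023071289, 58.912811279296875), 2.49364972114563)
sb [356 191  26  32 671] ((435.6669006347656, -112.15869140625), (63.94451141357422, 80.12019348144531), 84.07878875732422)
```

View pics/t1c.png

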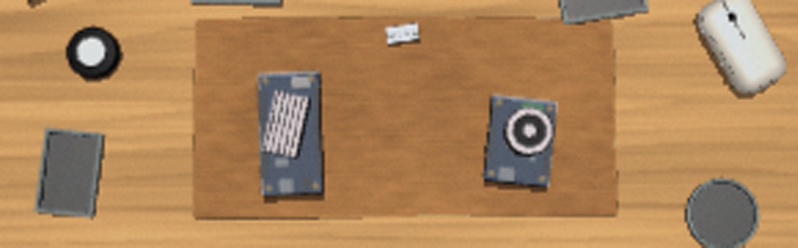

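The crop confirms the choice: the black module with silver ring stands on the short board at (527,130) in the crop, and the finned one is on the long board at (287,123). I'm moving to the short stack first.

Emit:
step_arm --commands '[[[32, -34, 0], 0, 1], [[32, -34, 0], 0, 1], [[32, -34, 0], 0, 1], [[32, -34, 0], 0, 1], [[32, -34, 0], 0, 1], [[32, -34, 0], 0, 1], [[32, -34, 0], 0, 1], [[32, -34, 0], 0, 1], [[32, -34, 0], 0, 1], [[32, -34, 20], 0, 1], [[32, -34, 20], 0, 1], [[0, 0, 20], 0.18, 1], [[0, 0, 0], 0.18, 1], [[0, 0, 0], 0, 1]]' --force 30

```text
clock: 1.85
eef_pos: [411.3, -135.1, 340.4]
tcp_rot: [-3.138, 0.001, -0.105]
contact_force: [0.0, 0.1, 0.2]
opening: 1.0
```

```bash
python3 - <<'E'
from h import *
s=sense();print(s['clock'],s['eef_pos'],s['tcp_rot'],s['qpos'])
shot('wrist','w1.png',s=1.25)
E
```

```text
1.85 [ 411.25408995 -135.13550829  340.44031221] [-3.13827780e+00  1.13928024e-03 -1.05463251e-01] [-0.3221143   0.13509769  2.08981113  0.00376553  0.91851246  1.35185874]
```

View pics/w1.png

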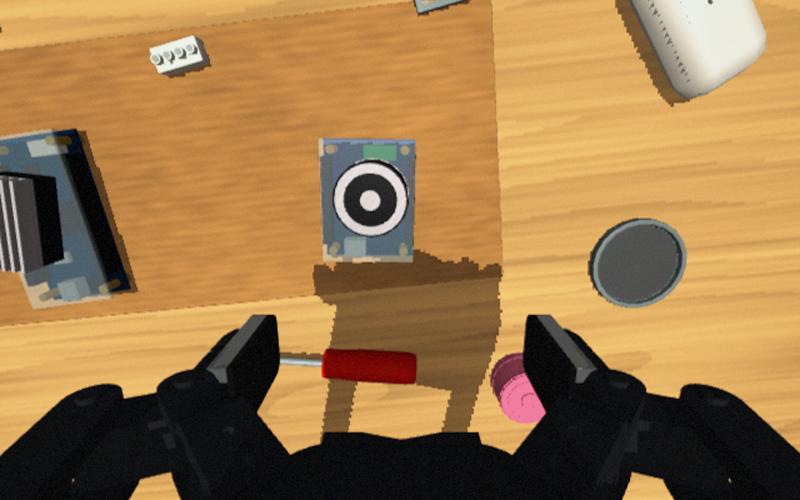

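The wrist view shows the round module's knob at (370,200), the board's cover corners at (320,139), (416,140), (414,262) and (322,262), and the round tray at (638,262).

```bash
cat >> h.py <<'E'
def go(x,y,z,yaw):
    s=sense();p=s['eef_pos'];a=s['tcp_rot'][2];dx,dy=x-p[0],y-p[1]
    t=-(yaw-a);t=(t+np.pi/2)%np.pi-np.pi/2
    print('tool shift',np.round([dx*np.cos(a)+dy*np.sin(a),dx*np.sin(a)-dy*np.cos(a),p[2]-z],1),'turn',round(t,3),'yaw',round(a,3))
def load(f): d=np.load('pics/'+f+'.npz');return {k:(d[k] if d[k].ndim else float(d[k])) for k in d}
def rect(c,pts,z,k=1.25):
    P=np.array([ray(c,u/k,v/k,z)[:2] for u,v in pts]);print('centre',P.mean(0).round(1),'sides',[np.linalg.norm(P[i]-P[(i+1)%len(P)]).round(1) for i in range(len(P))],'ang',[np.arctan2(*(P[(i+1)%len(P)]-P[i])[::-1]).round(3) for i in range(len(P))])
    return P.mean(0)
E
python3 - <<'E'
from h import *
c=load('w1.png')
print(ray(c,370/1.25,200/1.25,67.5),ray(c,371/1.25,198/1.25,65))
rect(c,[(320,139),(416,140),(414,262),(322,262)],33)
print(ray(c,638/1.25,262/1.25,8))
im=cv2.imread('pics/raw_w1.png')
hsv=cv2.cvtColor(im,cv2.COLOR_BGR2HSV)
m=((hsv[...,1]<90)&(hsv[...,2]<165)).astype(np.uint8)
l=cv2.connectedComponents(m)[1];k=l[210,510]
ct=max(cv2.findContours((l==k).astype(np.uint8),0,2)[0],key=cv2.contourArea)
P=np.array([ray(c,*p[0],8)[:2] for p in ct],np.float32);print(cv2.minEnclosingCircle(P),cv2.minAreaRect(P))
p=ray(c,370/1.25,200/1.25,67.5)
go(p[0],p[1],280,-0.06)
E
```

```text
[ 445.02189119 -119.75597247   67.5       ] [ 445.80694179 -120.26599993   65.        ]
centre [ 438.3 -114.9] sides [np.float64(62.4), np.float64(82.9), np.float64(64.8), np.float64(83.6)] ang [np.float64(-1.686), np.float64(3.029), np.float64(1.467), np.float64(-0.141)]
[ 368.19586174 -312.56505288    8.        ]
((367.2789611816406, -312.1734619140625), 37.05532455444336) ((366.7967224121094, -312.1451416015625), (73.30606079101562, 70.16059875488281), 84.05024719238281)
tool shift [ 32.1 -18.9  60.4] turn -0.043 yaw -0.103
```

Emit:
step_arm --commands '[[[16, -9, 10], 0, 1], [[16, -9, 20], 0, 1], [[0, 0, 30], 0, 1], [[0, 0, 20], 0, 1], [[0, 0, 0], 0, 1]]'

```text
clock: 2.52
eef_pos: [449.9, -119.7, 257.7]
tcp_rot: [-3.139, -0.004, -0.092]
contact_force: [-0.8, -0.0, -0.1]
opening: 0.998
```

```bash
python3 - <<'E'
from h import *
go(445.3,-120,216,-.105)
shot('wrist','w2.png',s=1.)
E
```

```text
tool shift [-4.6  0.7 41.7] turn 0.013 yaw -0.092
```

View pics/w2.png

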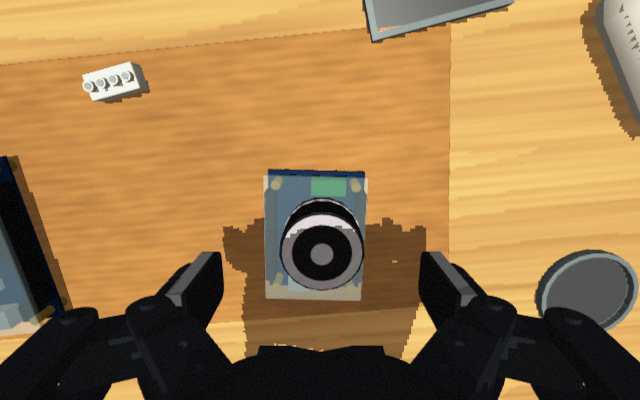

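Knob is at (321,254), centred between the jaws (220 to 422). The board corners are about (264,175), (367,175), (361,299) and (264,297).

```bash
python3 - <<'E'
from h import *
c=load('w2.png')
p=ray(c,321,254,67.5);print(p)
rect(c,[(264,175),(367,175),(361,299),(264,297)],33,1)
go(p[0],p[1],217,-.105)
E
```

```text
[ 445.33584535 -119.20283833   67.5       ]
centre [ 440.  -114.2] sides [np.float64(61.7), np.float64(83.7), np.float64(64.5), np.float64(82.3)] ang [np.float64(-1.662), np.float64(3.039), np.float64(1.458), np.float64(-0.136)]
tool shift [-4.9 -0.2 41.4] turn 0.013 yaw -0.092
```

Emit:
step_arm --commands '[[[-4, 0, 14], 0, 1], [[0, 0, 14], 0, 1], [[0, 0, 12], 0, 1], [[0, 0, 0], 0, 1]]'

```text
clock: 3.08
eef_pos: [447.1, -119.6, 217.1]
tcp_rot: [-3.139, -0.008, -0.091]
contact_force: [0.3, 0.7, -0.6]
opening: 1.001
```

Emit:
step_arm --commands '[[[-2, 0, 0], 0, 0.3], [[0, 0, 0], 0, 0.3], [[0, 0, 0], 0, 0.3], [[0, 0, 0], 0, 0.3], [[0, 0, 0], 0, 0.3], [[0, 0, 0], 0, 0.3], [[0, 0, 0], 0, 0.3], [[0, 0, 0], 0, 0.3]]' --force 35

```text
clock: 4.08
eef_pos: [445.4, -119.5, 218.0]
tcp_rot: [-3.14, -0.01, -0.091]
contact_force: [-0.0, -0.3, -0.5]
opening: 0.524
```

```bash
python3 - <<'E'
from h import *
s=sense();print(s)
go(367,-312,250,-.09)
E
```

```text
{'clock': 4.075, 'qpos': array([-0.26681858,  0.38627318,  2.1215951 ,  0.00616694,  0.6246621 ,
        1.39014185]), 'qvel': array([ 0.00093219,  0.00077419,  0.00014822,  0.00017614, -0.00150135,
        0.00110205]), 'joint_efforts': array([-2.34329691e-04, -4.87126565e+01, -1.98863375e+01,  1.30137743e-02,
       -5.43288665e-02, -2.66593736e-05]), 'eef_pos': array([ 445.35948842, -119.54478714,  217.9887714 ]), 'tcp_rot': array([-3.13962685, -0.00956196, -0.09115954]), 'contact_force': array([-0.00331903, -0.31986406, -0.47364771]), 'wrist_torque': array([ 0.00206089, -0.01295014, -0.02962083]), 'opening': 0.5237604380144695}
tool shift [-60.5 198.8 -32. ] turn -0.001 yaw -0.091
```

Emit:
step_arm --commands '[[[0, 0, -15], 0, 0.3], [[0, 0, -25], 0, 0.3], [[0, 0, -25], 0, 0.3], [[-10, 33, 0], 0, 0.3], [[-10, 33, 0], 0, 0.3], [[-10, 33, 0], 0, 0.3], [[-10, 33, 0], 0, 0.3], [[-10, 33, 0], 0, 0.3], [[-5, 20, 0], 0, 0.3], [[0, 0, 0], 0, 0.3]]'

```text
clock: 5.32
eef_pos: [371.9, -304.5, 293.9]
tcp_rot: [3.14, -0.017, -0.09]
contact_force: [-0.4, 0.3, -1.1]
opening: 0.524
```

```bash
python3 - <<'E'
from h import *
s=sense();print(s['contact_force'],s['opening'],s['tcp_rot'])
go(367,-312,188,-.09)
shot('wrist','w3.png',s=1.)
E
```

```text
[-0.3517072   0.2889449  -1.10297902] 0.5236472601626359 [ 3.13962031 -0.01732054 -0.08962775]
tool shift [ -4.2   7.9 105.9] turn 0.0 yaw -0.09
```

View pics/w3.png

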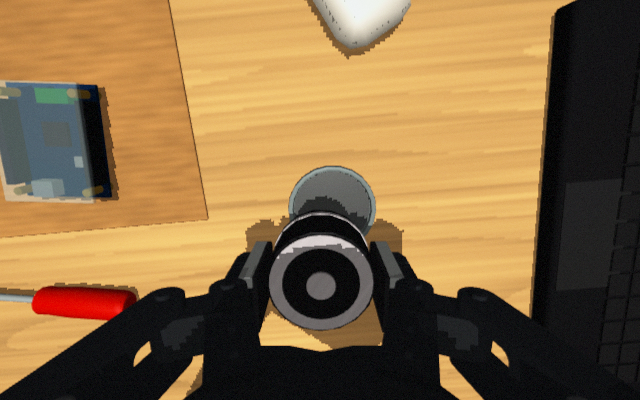

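The module hangs upright between the jaws (knob at 320,286). The tray rim spans 289–376, with its far edge at (332,166).

```bash
python3 - <<'E'
from h import *
c=load('w3.png')
for p in [(367,-312,8),(367+36,-312,8),(367,-312+36,8),(367,-312-36,8)]: print(np.round(proj(c,p)))
print(ray(c,320,286,293.9-188+3+34.5))
E
```

```text
[329. 209.]
[326. 165.]
[285. 213.]
[374. 205.]
[ 373.00169458 -304.87532941  143.4       ]
```

Emit:
step_arm --commands '[[[-4, 8, 25], 0, 0.3], [[0, 0, 30], 0, 0.3], [[0, 0, 20], 0, 0.3], [[0, 0, 8], 0, 0.3], [[0, 0, 0], 0, 0.3]]'

```text
clock: 6.0
eef_pos: [370.7, -308.9, 211.5]
tcp_rot: [3.139, -0.02, -0.086]
contact_force: [-0.6, 0.3, -1.0]
opening: 0.526
```

```bash
python3 - <<'E'
from h import *
s=sense();print(s['contact_force'],s['opening'],s['tcp_rot'])
go(367,-312,188,-.09)
E
```

```text
[-0.64637167  0.26762364 -0.9867189 ] 0.5258930208456478 [ 3.13910467 -0.01969256 -0.08634367]
tool shift [-3.4  3.4 23.5] turn 0.004 yaw -0.086
```

Emit:
step_arm --commands '[[[-5, 5, 8], 0, 0.3], [[-1, 0, 8], 0, 0.3], [[0, 0, 4], 0, 0.3], [[0, 0, 2], 0, 0.3], [[0, 0, 0], 0, 0.3]]'

```text
clock: 6.62
eef_pos: [364.9, -314.1, 189.6]
tcp_rot: [3.138, -0.022, -0.086]
contact_force: [-0.6, -0.1, -1.3]
opening: 0.524
```

```bash
python3 - <<'E'
s=open('h.py').read()
s=s.replace("p=s['eef_pos'];a=s['tcp_rot'][2];","p=s['eef_pos'].copy();r=s['tcp_rot'];a=r[2];p[:2]+=155*np.array([-np.sin(r[1])*np.cos(a)+np.sin(np.pi-r[0])*-np.sin(a)*0,0]) ;print('t',s['clock'],'F',s['contact_force'].round(1),'op',round(s['opening'],3),'rot',r.round(3),'tcp',s['eef_pos'].round(1));")
open('h.py','w').write(s)
from h import *
go(367,-313,188,-.09)
E
```

```text
t 6.625 F [-0.6 -0.1 -1.3] op 0.524 rot [ 3.138 -0.022 -0.086] tcp [ 364.9 -314.1  189.6]
tool shift [-1.4 -1.   1.6] turn 0.004 yaw -0.086
```

Emit:
step_arm --commands '[[[0, 0, 1], 0, 0.3], [[0, 0, 1], 0, 0.3], [[0, 0, 0], 0, 0.3]]'

```text
clock: 7.0
eef_pos: [365.2, -314.2, 187.9]
tcp_rot: [3.137, -0.022, -0.086]
contact_force: [-0.9, 1.0, 0.8]
opening: 0.526
```

Emit:
step_arm --commands '[[[0, 0, 0], 0, 0.6], [[0, 0, 0], 0, 0.7], [[0, 0, 0], 0, 0.75], [[0, 0, 0], 0, 0.75], [[0, 0, -15], 0, 0.75], [[0, 0, -30], 0, 1], [[0, 0, -30], 0, 1], [[15, -33, -10], 0, 1], [[15, -33, 0], 0, 1], [[15, -33, 0], 0, 1], [[15, -33, 0], 0, 1], [[10, -33, 0], 0, 1], [[0, -20, 0], 0, 1], [[0, 0, 0], 0, 1]]'

```text
clock: 8.75
eef_pos: [452.2, -130.9, 286.3]
tcp_rot: [3.134, -0.032, -0.088]
contact_force: [0.3, -0.0, -0.6]
opening: 0.999
```

```bash
python3 - <<'E'
from h import *
go(439.5,-114.5,186,-.117)
shot('wrist','w4.png',s=1.)
E
```

```text
t 8.75 F [ 0.3 -0.  -0.6] op 0.999 rot [ 3.134 -0.032 -0.088] tcp [ 452.2 -130.9  286.3]
tool shift [-19.  -14.8 100.3] turn 0.029 yaw -0.088
```

View pics/w4.png

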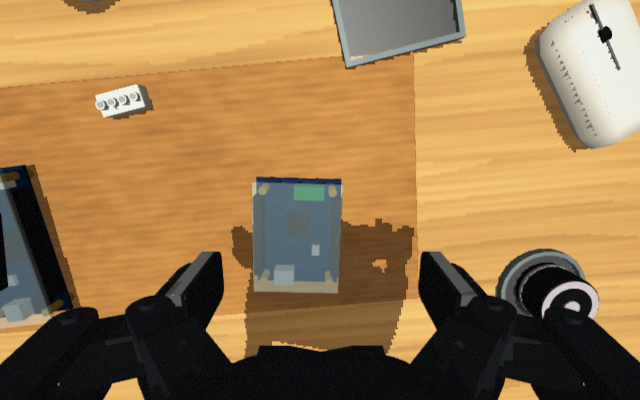

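The round module stands in its tray (547,290). The short board is unmoved, with corners (253,181), (341,181), (338,293) and (254,291). The tool tilts slowly with each row, so I'll use fewer, longer rows and correct the grasp point for tilt.

```bash
python3 - <<'E'
import re
s=open('h.py').read()
i=s.index('p[:2]+=155');j=s.index(";print('t'")
s=s[:i]+"p[:2]+=155*Rotation.from_euler('xyz',r).as_matrix()[:2,2]"+s[j:]
s="from scipy.spatial.transform import Rotation\n"+s
open('h.py','w').write(s)
from h import *
c=load('w4.png')
p=rect(c,[(253,181),(341,181),(338,293),(254,291)],33,1)
go(439.7,-114.3,186,-.117)
c=load('t1.png')
s1=np.array([[-51,-41],[-51,41],[51,41],[51,-41]])
E
```

```text
centre [ 439.8 -114.5] sides [np.float64(60.9), np.float64(85.6), np.float64(63.2), np.float64(83.8)] ang [np.float64(-1.66), np.float64(3.042), np.float64(1.452), np.float64(-0.127)]
t 8.8 F [ 0.5 -0.9  1. ] op 1.001 rot [ 3.133 -0.032 -0.088] tcp [ 452.3 -131.5  286.3]
tool shift [-19.1 -17.3 100.3] turn 0.029 yaw -0.088
```

```bash
sed -i "s/p\[:2\]+=155\*/p[:2]+=(155+p[2]-z)*/" h.py; python3 - <<'E'
from h import *
go(439.7,-114.3,186,-.117)
E
```

```text
t 8.8 F [ 0.5 -0.9  1. ] op 1.001 rot [ 3.133 -0.032 -0.088] tcp [ 452.3 -131.5  286.3]
tool shift [-22.3 -18.1 100.3] turn 0.029 yaw -0.088
```

Emit:
step_arm --commands '[[[-22, -18, 20], 0.029, 1], [[0, 0, 30], 0, 1], [[0, 0, 30], 0, 1]]'

```text
clock: 9.18
eef_pos: [435.7, -114.9, 207.3]
tcp_rot: [3.133, -0.041, -0.12]
contact_force: [0.3, -0.5, -0.4]
opening: 1.001
```

```bash
python3 - <<'E'
from h import *
go(439.7,-114.3,186,-.117)
E
```

```text
t 9.175 F [ 0.3 -0.5 -0.4] op 1.001 rot [ 3.133 -0.041 -0.12 ] tcp [ 435.7 -114.9  207.3]
tool shift [-3.3 -2.6 21.3] turn -0.003 yaw -0.12
```

Emit:
step_arm --commands '[[[-3, -2.5, 12], 0, 1], [[0, 0, 6], 0, 1], [[0, 0, 0], 0, 1]]'

```text
clock: 9.55
eef_pos: [433.1, -113.7, 188.3]
tcp_rot: [3.133, -0.039, -0.122]
contact_force: [1.2, -0.6, 0.7]
opening: 0.997
```

```bash
python3 - <<'E'
from h import *
go(439.7,-114.3,186,-.117)
E
```

```text
t 9.55 F [ 1.2 -0.6  0.7] op 0.997 rot [ 3.133 -0.039 -0.122] tcp [ 433.1 -113.7  188.3]
tool shift [ 0.5 -1.6  2.3] turn -0.005 yaw -0.122
```

Emit:
step_arm --commands '[[[0, -1.5, 2], 0, 0.4], [[0, 0, 0], 0, 0.4], [[0, 0, 0], 0, 0.4], [[0, 0, 0], 0, 0.4], [[0, 0, 0], 0, 0.4], [[0, 0, 0], 0, 0.4]]' --force 50

```text
clock: 10.3
eef_pos: [434.2, -112.4, 188.2]
tcp_rot: [3.132, -0.042, -0.121]
contact_force: [-0.0, 0.5, -1.4]
opening: 0.731
```

```bash
python3 - <<'E'
from h import *
go(633.5,166.5,270,-.042)
E
```

```text
t 10.3 F [-0.   0.5 -1.4] op 0.731 rot [ 3.132 -0.042 -0.121] tcp [ 434.2 -112.4  188.2]
tool shift [ 161.  -301.6  -81.8] turn -0.079 yaw -0.121
```

Emit:
step_arm --commands '[[[0, 0, -10], 0, 0.4], [[0, 0, -35], 0, 0.4], [[0, 0, -45], 0, 0.4], [[20, -37, -5], 0, 0.4], [[20, -37, 0], 0, 0.4], [[20, -37, 0], 0, 0.4], [[20, -37, 0], 0, 0.4], [[20, -37, 0], 0, 0.4], [[20, -37, 0], 0, 0.4], [[20, -37, 0], -0.08, 0.4], [[0, 0, 0], 0, 0.4]]'

```text
clock: 11.68
eef_pos: [605.0, 136.7, 297.3]
tcp_rot: [3.13, -0.046, -0.041]
contact_force: [-0.7, 0.2, -1.2]
opening: 0.733
```

```bash
python3 - <<'E'
from h import *
go(633.5,166.5,188,-.042)
shot('wrist','w5.png',s=1.)
E
```

```text
t 11.675 F [-0.7  0.2 -1.2] op 0.733 rot [ 3.13  -0.046 -0.041] tcp [605.  136.7 297.3]
tool shift [ 15.2 -34.  109.3] turn 0.001 yaw -0.041
```

View pics/w5.png

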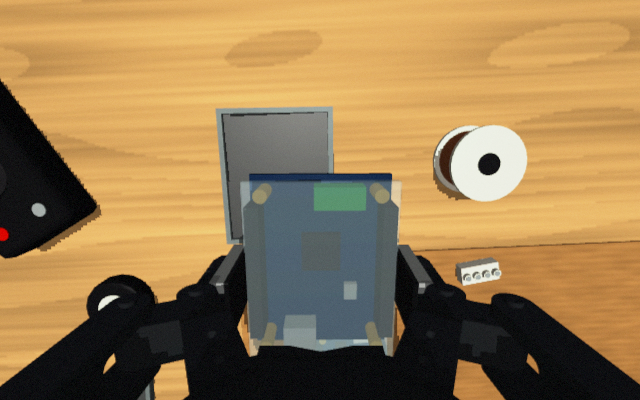

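The board is held level. The tray's outer corners are (217,108), (333,107) and (230,243), and the reel and terminal block are untouched at (485,160) and (478,271).

```bash
python3 - <<'E'
from h import *
c=load('w5.png')
a,b,d=[ray(c,u,v,8)[:2] for u,v in[(217,108),(333,107),(230,243)]]
print(a,b,d,np.linalg.norm(b-a),np.arctan2(a[1]-b[1],a[0]-b[0])-np.pi/2,np.linalg.norm(d-a))
th=-.042
R=lambda t:np.array([[np.cos(t),-np.sin(t)],[np.sin(t),np.cos(t)]])
m=(a+b)/2;print('centre',m-R(np.arctan2(a[1]-b[1],a[0]-b[0])-np.pi/2)@[55,0],m-R(th)@[55,0])
go(633.5,166.5,188,-.042)
E
```

```text
[690.68915983 208.84031384] [687.81136809 120.14575033] [581.67427316 210.0494458 ] 88.74123776827886 -0.03243471070760551 109.02159197094369
centre [634.27919171 166.27662841] [634.29876683 166.802353  ]
t 11.725 F [-0.2  0.1 -1.7] op 0.736 rot [ 3.129 -0.044 -0.043] tcp [604.  135.6 296.9]
tool shift [ 16.6 -35.4 108.9] turn -0.001 yaw -0.043
```

Emit:
step_arm --commands '[[[17, -35, 25], 0, 0.4], [[0, 0, 35], 0, 0.4], [[0, 0, 25], 0, 0.4], [[0, 0, 0], 0, 0.4]]'

```text
clock: 12.22
eef_pos: [624.5, 166.0, 212.1]
tcp_rot: [3.128, -0.042, -0.048]
contact_force: [-0.9, -0.8, -1.8]
opening: 0.734
```

```bash
python3 - <<'E'
from h import *
go(635,166.5,188,-.036)
E
```

```text
t 12.225 F [-0.9 -0.8 -1.8] op 0.734 rot [ 3.128 -0.042 -0.048] tcp [624.5 166.  212.1]
tool shift [ 2.9 -3.5 24.1] turn -0.012 yaw -0.048
```

Emit:
step_arm --commands '[[[3, -3, 12], -0.012, 0.4], [[0, 0, 6], 0, 0.4], [[0, 0, 3], 0, 0.4], [[0, 0, 0], 0, 0.4]]'

```text
clock: 12.72
eef_pos: [629.3, 167.6, 193.1]
tcp_rot: [3.128, -0.045, -0.036]
contact_force: [-0.8, -0.9, 0.0]
opening: 0.735
```

```bash
python3 - <<'E'
from h import *
go(635,166.5,188,-.036)
E
```

```text
t 12.725 F [-0.8 -0.9  0. ] op 0.735 rot [ 3.128 -0.045 -0.036] tcp [629.3 167.6 193.1]
tool shift [-1.5 -1.3  5.1] turn -0.0 yaw -0.036
```

Emit:
step_arm --commands '[[[-1, -1, 2], 0, 0.4], [[0, 0, 1.5], 0, 0.4], [[0, 0, 1], 0, 0.4], [[0, 0, 0], 0, 0.4]]'

```text
clock: 13.22
eef_pos: [628.7, 168.8, 189.0]
tcp_rot: [3.128, -0.046, -0.036]
contact_force: [0.1, 0.6, -1.2]
opening: 0.733
```

Emit:
step_arm --commands '[[[0, 0, 1], 0, 0.4], [[0, 0, 1], 0, 0.4], [[0, 0, 0], 0, 0.4]]'

```text
clock: 13.6
eef_pos: [628.9, 168.8, 187.6]
tcp_rot: [3.129, -0.046, -0.036]
contact_force: [-2.1, 0.3, 0.3]
opening: 0.736
```

Emit:
step_arm --commands '[[[0, 0, 1], 0, 0.4], [[0, 0, 0], 0, 0.4]]'

```text
clock: 13.85
eef_pos: [628.9, 168.8, 187.6]
tcp_rot: [3.129, -0.046, -0.036]
contact_force: [-1.1, -0.3, -0.6]
opening: 0.73
```

Emit:
step_arm --commands '[[[0, 0, 1.2], 0, 0.4], [[0, 0, 1.2], 0, 0.4]]'

```text
clock: 14.1
eef_pos: [629.0, 168.8, 187.4]
tcp_rot: [3.129, -0.046, -0.037]
contact_force: [-7.3, -1.6, 18.7]
opening: 0.736
```

Emit:
step_arm --commands '[[[0, 0, -1], 0, 0.8], [[0, 0, 0], 0, 0.9], [[0, 0, 0], 0, 0.95], [[0, 0, -15], 0, 1], [[0, 0, -35], 0, 1], [[0, 0, -40], 0, 1], [[-40, 13, 0], 0, 1], [[-45, 16, 0], 0, 1], [[-45, 16, 0], 0, 1], [[-45, 16, 0], 0, 1], [[0, 0, 0], 0, 1]]'

```text
clock: 15.48
eef_pos: [443.6, 114.5, 278.6]
tcp_rot: [3.131, -0.054, -0.037]
contact_force: [0.3, -0.4, 0.5]
opening: 0.999
```

```bash
python3 - <<'E'
from h import *
go(446,111,218,-.2)
shot('wrist','w6.png',s=1.)
E
```

```text
t 15.475 F [ 0.3 -0.4  0.5] op 0.999 rot [ 3.131 -0.054 -0.037] tcp [443.6 114.5 278.6]
tool shift [-9.1  1.1 60.6] turn 0.163 yaw -0.037
```

View pics/w6.png

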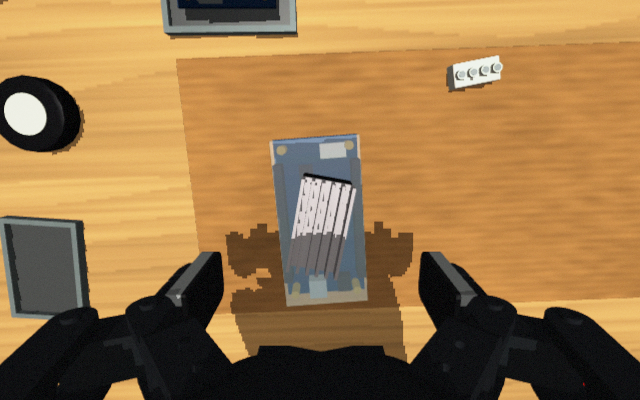

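The short board is in its tray (top centre). The finned module is at (322,225) on the long board. I'll zoom in for its corners.

```bash
python3 - <<'E'
import cv2
im=cv2.imread('pics/raw_w6.png')
cv2.imwrite('pics/w6c.png',cv2.resize(im[120:320,240:400],None,fx=3,fy=3,interpolation=cv2.INTER_CUBIC))
E
```

```text
(no output)
```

View pics/w6c.png

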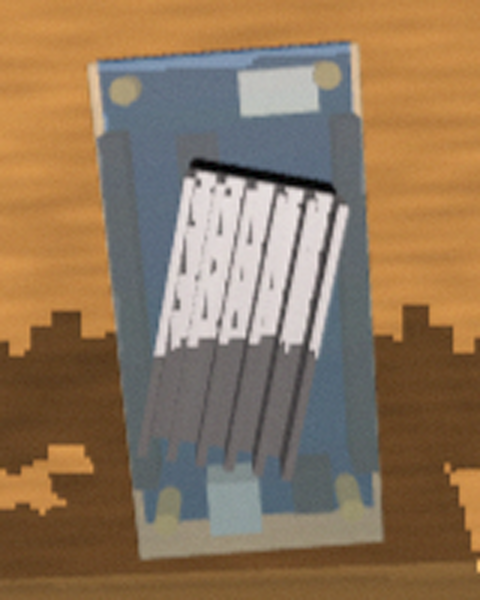

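```bash
python3 - <<'E'
from h import *
c=load('w6.png')
q=lambda P:[(u/3+240,v/3+120) for u,v in P]
rect(c,q([(188,176),(348,205),(290,478),(138,455)]),65,1)
rect(c,q([(92,64),(355,42),(382,540),(140,558)]),33,1)
E
```

```text
centre [453.7 111.9] sides [np.float64(31.2), np.float64(57.5), np.float64(31.3), np.float64(58.0)] ang [np.float64(-1.79), np.float64(2.92), np.float64(1.367), np.float64(-0.224)]
centre [447.9 111.2] sides [np.float64(57.4), np.float64(119.0), np.float64(59.0), np.float64(118.6)] ang [np.float64(-1.526), np.float64(-3.099), np.float64(1.609), np.float64(0.03)]
```

```bash
python3 - <<'E'
from h import *
go(453.7,111.9,217,-.215)
E
```

```text
t 15.525 F [-0.   0.3  0.4] op 1.0 rot [ 3.132 -0.057 -0.037] tcp [445.8 115.1 279.2]
tool shift [-4.3  0.8 62.2] turn 0.178 yaw -0.037
```

Emit:
step_arm --commands '[[[-1, 0, 10], 0.18, 1], [[0, 0, 25], 0, 1], [[0, 0, 15], 0, 1]]'

```text
clock: 15.9
eef_pos: [452.6, 116.0, 231.7]
tcp_rot: [-3.136, -0.067, -0.223]
contact_force: [-0.1, 0.9, 0.4]
opening: 1.0
```

```bash
python3 - <<'E'
from h import *
go(453.7,111.9,217,-.215)
E
```

```text
t 15.9 F [-0.1  0.9  0.4] op 1.0 rot [-3.136 -0.067 -0.223] tcp [452.6 116.  231.7]
tool shift [-9.4  4.8 14.7] turn -0.008 yaw -0.223
```

Emit:
step_arm --commands '[[[-9, 4.5, 8], 0, 1], [[0, 0, 6], 0, 1], [[0, 0, 0], 0, 1]]'

```text
clock: 16.27
eef_pos: [444.2, 113.6, 216.1]
tcp_rot: [-3.136, -0.067, -0.222]
contact_force: [0.3, -1.0, 0.4]
opening: 0.999
```

```bash
python3 - <<'E'
from h import *
go(453.7,111.9,217,-.215)
E
```

```text
t 16.275 F [ 0.3 -1.   0.4] op 0.999 rot [-3.136 -0.067 -0.222] tcp [444.2 113.6 216.1]
tool shift [-0.6  0.4 -0.9] turn -0.007 yaw -0.222
```

Emit:
step_arm --commands '[[[0, 0, -1], 0, 0.15], [[0, 0, 0], 0, 0.15], [[0, 0, 0], 0, 0.15], [[0, 0, 0], 0, 0.15], [[0, 0, 0], 0, 0.15], [[0, 0, 0], 0, 0.15], [[0, 0, 0], 0, 0.15], [[0, 0, 0], 0, 0.15]]' --force 35

```text
clock: 17.27
eef_pos: [444.7, 113.8, 218.4]
tcp_rot: [-3.135, -0.069, -0.222]
contact_force: [0.3, 0.2, 0.5]
opening: 0.367
```

```bash
python3 - <<'E'
from h import *
go(410.5,332.3,280,-.112)
E
```

```text
t 17.275 F [0.3 0.2 0.5] op 0.367 rot [-3.135 -0.069 -0.222] tcp [444.7 113.8 218.4]
tool shift [ -87.9 -205.   -61.6] turn -0.11 yaw -0.222
```

Emit:
step_arm --commands '[[[0, 0, -12], 0, 0.15], [[0, 0, -30], 0, 0.15], [[0, 0, -30], 0, 0.15], [[-14, -34, 0], 0, 0.15], [[-14, -34, 0], 0, 0.15], [[-14, -34, 0], 0, 0.15], [[-14, -34, 0], 0, 0.15], [[-14, -34, 0], 0, 0.15], [[0, 0, 0], -0.11, 0.15]]'

```text
clock: 18.4
eef_pos: [408.0, 301.2, 295.7]
tcp_rot: [-3.139, -0.073, -0.112]
contact_force: [-0.9, -0.4, -1.8]
opening: 0.363
```

```bash
python3 - <<'E'
from h import *
go(410.5,332.3,188.4,-.112)
shot('wrist','w7.png',s=1.)
E
```

```text
t 18.4 F [-0.9 -0.4 -1.8] op 0.363 rot [-3.139 -0.073 -0.112] tcp [408.  301.2 295.7]
tool shift [-20.2 -30.4 107.3] turn -0.0 yaw -0.112
```

View pics/w7.png

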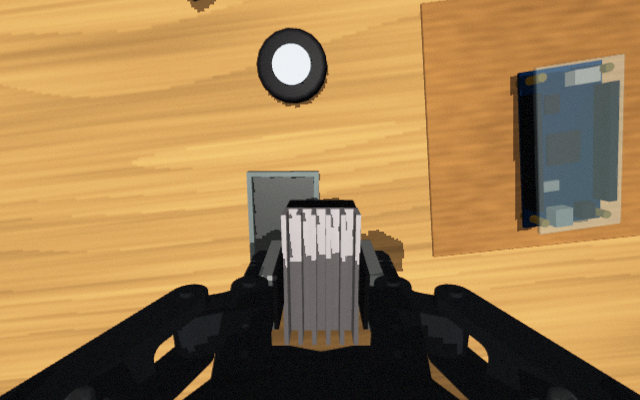

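The finned module is held straight. The small tray's outer far corners are at (247,172) and (320,171).

```bash
python3 - <<'E'
from h import *
c=load('w7.png')
a,b=[ray(c,u,v,8)[:2] for u,v in[(247,172),(320,171)]]
th=np.arctan2(a[1]-b[1],a[0]-b[0])-np.pi/2
print(a,b,np.linalg.norm(a-b),th,[(a+b)/2-42*np.array([np.cos(t),np.sin(t)]) for t in(th,-.112)])
E
```

```text
[455.7184151  355.70854589] [450.0255722  297.64254402] 58.34440018898613 -0.09772857249746214 [array([411.07240242, 330.77361436]), array([411.1351424 , 331.36971662])]
```

Emit:
step_arm --commands '[[[-19, -30, 20], 0, 0.15], [[0, 0, 35], 0, 0.15], [[0, 0, 25], 0, 0.15], [[0, 0, 0], 0, 0.15]]'

```text
clock: 18.95
eef_pos: [398.4, 332.6, 215.7]
tcp_rot: [-3.137, -0.075, -0.113]
contact_force: [-0.1, -0.5, -1.4]
opening: 0.368
```

```bash
python3 - <<'E'
from h import *
go(411.5,332.3,188.4,-.112)
E
```

```text
t 18.95 F [-0.1 -0.5 -1.4] op 0.368 rot [-3.137 -0.075 -0.113] tcp [398.4 332.6 215.7]
tool shift [-0.6 -0.3 27.3] turn -0.001 yaw -0.113
```

Emit:
step_arm --commands '[[[-0.5, 0.5, 14], 0, 0.15], [[0, 0, 7], 0, 0.15], [[0, 0, 3], 0, 0.15], [[0, 0, 1.5], 0, 0.15], [[0, 0, 0], 0, 0.15]]'

```text
clock: 19.58
eef_pos: [400.9, 332.2, 191.6]
tcp_rot: [-3.134, -0.078, -0.115]
contact_force: [-0.1, -0.0, -1.2]
opening: 0.367
```

Emit:
step_arm --commands '[[[0, 0, 1.2], 0, 0.15], [[0, 0, 1.2], 0, 0.15]]'

```text
clock: 19.82
eef_pos: [401.2, 332.4, 189.5]
tcp_rot: [-3.133, -0.078, -0.115]
contact_force: [-0.2, -0.1, -1.2]
opening: 0.366
```

```bash
python3 - <<'E'
from h import *
go(411.2,331.5,188.4,-.112)
E
```

```text
t 19.825 F [-0.2 -0.1 -1.2] op 0.366 rot [-3.133 -0.078 -0.115] tcp [401.2 332.4 189.5]
tool shift [-2.2  1.   1.1] turn -0.003 yaw -0.115
```

Emit:
step_arm --commands '[[[-1.5, 0, 1], 0, 0.15], [[0, 0, 1.2], 0, 0.15]]'

```text
clock: 20.08
eef_pos: [400.1, 332.7, 188.2]
tcp_rot: [-3.133, -0.079, -0.115]
contact_force: [-6.3, -4.6, 30.5]
opening: 0.367
```

Emit:
step_arm --commands '[[[0, 0, -0.5], 0, 0.5], [[0, 0, 0], 0, 0.6], [[0, 0, 0], 0, 0.65], [[0, 0, -15], 0, 0.7], [[0, 0, -35], 0, 1], [[0, 0, -40], 0, 1], [[13, 37, 0], 0, 1], [[13, 37, 0], 0, 1], [[13, 37, 0], -0.15, 1], [[4, 37, 0], 0, 1], [[4, 37, 0], 0, 1], [[0, 20, 0], 0, 1], [[0, 0, 0], 0, 1]]'

```text
clock: 21.7
eef_pos: [431.3, 119.6, 293.1]
tcp_rot: [-3.141, -0.088, 0.042]
contact_force: [-0.9, -0.3, 0.6]
opening: 0.997
```

```bash
python3 - <<'E'
from h import *
go(448,111.2,186,.04)
shot('wrist','w8.png',s=1.)
E
```

```text
t 21.7 F [-0.9 -0.3  0.6] op 0.997 rot [-3.141 -0.088  0.042] tcp [431.3 119.6 293.1]
tool shift [ -6.7   9.2 107.1] turn 0.002 yaw 0.042
```

View pics/w8.png

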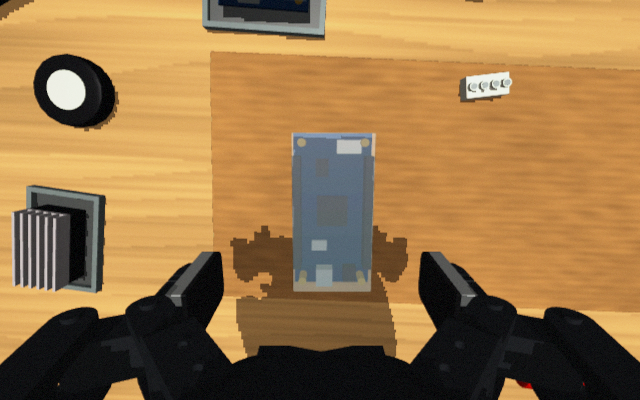

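The finned module is in the small tray (left). The long board's corners are (292,133), (376,133), (371,291) and (293,291).

```bash
python3 - <<'E'
from h import *
c=load('w8.png')
rect(c,[(292,133),(376,133),(371,291),(293,291)],33,1)
E
```

```text
centre [447.8 111. ] sides [np.float64(59.0), np.float64(118.6), np.float64(59.8), np.float64(118.6)] ang [np.float64(-1.528), np.float64(-3.101), np.float64(1.613), np.float64(0.033)]
```

Emit:
step_arm --commands '[[[-6, 9, 20], 0, 1], [[0, 0, 35], 0, 1], [[0, 0, 30], 0, 1], [[0, 0, 0], 0, 1]]'

```text
clock: 22.25
eef_pos: [434.7, 114.9, 208.3]
tcp_rot: [-3.139, -0.093, 0.045]
contact_force: [-0.3, 0.4, -0.5]
opening: 1.001
```

```bash
python3 - <<'E'
from h import *
go(448,111.2,187,.03)
E
```

```text
t 22.25 F [-0.3  0.4 -0.5] op 1.001 rot [-3.139 -0.093  0.045] tcp [434.7 114.9 208.3]
tool shift [-3.3  4.7 21.3] turn 0.015 yaw 0.045
```

Emit:
step_arm --commands '[[[-3, 4.5, 13], 0, 1], [[0, 0, 8], 0, 1], [[0, 0, 0], 0, 1]]'

```text
clock: 22.62
eef_pos: [434.6, 111.3, 187.9]
tcp_rot: [-3.139, -0.096, 0.046]
contact_force: [-0.4, 0.1, -0.7]
opening: 0.999
```

```bash
python3 - <<'E'
from h import *
go(448,111.2,187,.04)
E
```

```text
t 22.625 F [-0.4  0.1 -0.7] op 0.999 rot [-3.139 -0.096  0.046] tcp [434.6 111.3 187.9]
tool shift [-1.6  1.2  0.9] turn 0.006 yaw 0.046
```

Emit:
step_arm --commands '[[[-2, 0.8, 1], 0, 0.4], [[0, 0, 0], 0, 0.4], [[0, 0, 0], 0, 0.4], [[0, 0, 0], 0, 0.4], [[0, 0, 0], 0, 0.4], [[0, 0, 0], 0, 0.4]]' --force 50

```text
clock: 23.38
eef_pos: [432.6, 110.2, 187.8]
tcp_rot: [-3.138, -0.097, 0.046]
contact_force: [0.2, 0.4, -1.1]
opening: 0.69
```

```bash
python3 - <<'E'
from h import *
go(633.5,-190,280,.152)
E
```

```text
t 23.375 F [ 0.2  0.4 -1.1] op 0.69 rot [-3.138 -0.097  0.046] tcp [432.6 110.2 187.8]
tool shift [181.  309.3 -92.2] turn -0.106 yaw 0.046
```

Emit:
step_arm --commands '[[[0, 0, -10], 0, 0.4], [[0, 0, -35], 0, 0.4], [[0, 0, -45], 0, 0.4], [[22, 36, 0], 0, 0.4], [[22, 37, 0], 0, 0.4], [[22, 37, 0], 0, 0.4], [[22, 37, 0], 0, 0.4], [[22, 37, 0], 0, 0.4], [[22, 37, 0], 0, 0.4], [[22, 37, 0], -0.1, 0.4], [[0, 0, 0], 0, 0.4]]'

```text
clock: 24.75
eef_pos: [592.7, -148.7, 302.4]
tcp_rot: [3.134, -0.102, 0.152]
contact_force: [-1.1, 0.0, -1.9]
opening: 0.689
```

```bash
python3 - <<'E'
from h import *
go(633.5,-190,187.8,.152)
shot('wrist','w9.png',s=1.)
E
```

```text
t 24.75 F [-1.1  0.  -1.9] op 0.689 rot [ 3.134 -0.102  0.152] tcp [ 592.7 -148.7  302.4]
tool shift [  6.6  44.8 114.6] turn 0.0 yaw 0.152
```

View pics/w9.png

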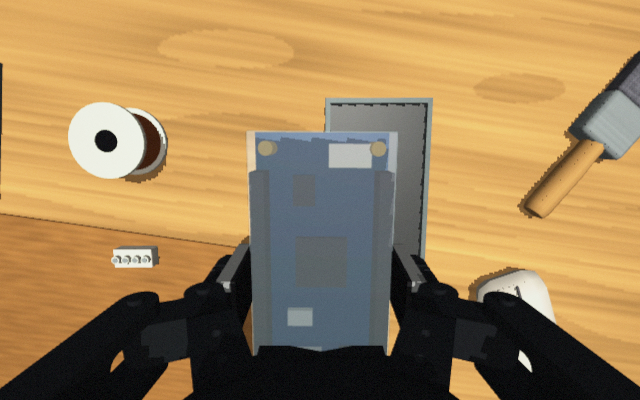

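The board is held level. The long tray's outer far corners are (325,99) and (433,98), with its right edge down to (425,262).

```bash
python3 - <<'E'
from h import *
c=load('w9.png')
a,b,d=[ray(c,u,v,8)[:2] for u,v in[(325,99),(433,98),(425,262)]]
th=np.arctan2(a[1]-b[1],a[0]-b[0])-np.pi/2
print(a,b,d,np.linalg.norm(a-b),th,np.arctan2(*(b-d)[::-1]),[(a+b)/2-73*np.array([np.cos(t),np.sin(t)]) for t in(th,.152)])
E
```

```text
[ 699.27085009 -138.64717108] [ 713.12387406 -223.51618271] [ 578.20875356 -244.93861454] 85.99218225181659 0.1618013796904081 0.1574698916485463 [array([ 634.15083777, -192.84170814]), array([ 634.0390357 , -192.13499923])]
```

Emit:
step_arm --commands '[[[7, 40, 20], 0, 0.4], [[0, 0, 35], 0, 0.4], [[0, 0, 25], 0, 0.4], [[0, 0, 0], 0, 0.4]]'

```text
clock: 25.3
eef_pos: [610.7, -182.5, 223.0]
tcp_rot: [3.137, -0.099, 0.15]
contact_force: [-0.2, 0.9, -2.4]
opening: 0.688
```

```bash
python3 - <<'E'
from h import *
go(634.5,-190,187.8,.152)
E
```

```text
t 25.3 F [-0.2  0.9 -2.4] op 0.688 rot [ 3.137 -0.099  0.15 ] tcp [ 610.7 -182.5  223. ]
tool shift [ 3.8 10.1 35.2] turn -0.002 yaw 0.15
```

Emit:
step_arm --commands '[[[3, 11.5, 12], 0, 0.4], [[0, 0, 10], 0, 0.4], [[0, 0, 6], 0, 0.4], [[0, 0, 0], 0, 0.4]]'

```text
clock: 25.8
eef_pos: [618.9, -193.0, 196.6]
tcp_rot: [3.136, -0.101, 0.15]
contact_force: [1.1, -0.4, -0.6]
opening: 0.689
```

```bash
python3 - <<'E'
from h import *
go(634,-191.5,187.8,.155)
E
```

```text
t 25.8 F [ 1.1 -0.4 -0.6] op 0.689 rot [ 3.136 -0.101  0.15 ] tcp [ 618.9 -193.   196.6]
tool shift [-1.4 -0.1  8.8] turn -0.005 yaw 0.15
```

Emit:
step_arm --commands '[[[-2, 0, 3], 0, 0.4], [[0, 0, 2], 0, 0.4], [[0, 0, 1.5], 0, 0.4], [[0, 0, 1], 0, 0.4]]'

```text
clock: 26.3
eef_pos: [617.8, -193.2, 189.3]
tcp_rot: [3.136, -0.102, 0.151]
contact_force: [-0.6, -0.4, -2.0]
opening: 0.685
```

Emit:
step_arm --commands '[[[0, 0, 1.0], 0, 0.4], [[0, 0, 0.8], 0, 0.4]]'

```text
clock: 26.55
eef_pos: [618.1, -193.2, 187.6]
tcp_rot: [3.136, -0.102, 0.15]
contact_force: [-2.5, 0.6, 6.8]
opening: 0.689
```

```bash
python3 - <<'E'
from h import *
go(634,-191.5,187.8,.155)
E
```

```text
t 26.55 F [-2.5  0.6  6.8] op 0.689 rot [ 3.136 -0.102  0.15 ] tcp [ 618.1 -193.2  187.6]
tool shift [ 0.2 -0.2 -0.2] turn -0.005 yaw 0.15
```

Emit:
step_arm --commands '[[[0, 0, 0], 0, 0.75], [[0, 0, 0], 0, 0.85], [[0, 0, 0], 0, 0.95], [[0, 0, -12], 0, 1], [[0, 0, -30], 0, 1], [[0, 0, -40], 0, 1], [[0, 0, -50], 0, 1], [[-45, -5, -30], 0, 1], [[-45, -5, -20], 0, 1], [[-45, -5, 0], 0, 1], [[-45, -5, 0], 0, 1], [[-45, -5, 0], 0, 1], [[-20, 0, 0], 0, 1], [[0, 0, 0], 0, 1]]'

```text
clock: 28.3
eef_pos: [348.0, -207.0, 356.5]
tcp_rot: [3.127, -0.114, 0.152]
contact_force: [0.6, 0.2, -0.3]
opening: 0.998
```

```bash
python3 - <<'E'
from h import *
t=shot('top','t2.png');s=shot('side','s2.png')
T=cv2.resize(t[80:250,180:460],None,fx=2.8,fy=2.8,interpolation=cv2.INTER_CUBIC)
S=cv2.resize(s[110:340,190:410],None,fx=1.5,fy=1.5,interpolation=cv2.INTER_CUBIC)
cv2.imwrite('pics/chk1.png',T)
cv2.imwrite('pics/chk2.png',cv2.resize(s[110:345,180:420],None,fx=2.5,fy=2.5,interpolation=cv2.INTER_CUBIC))
E
```

```text
(no output)
```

View pics/chk1.png

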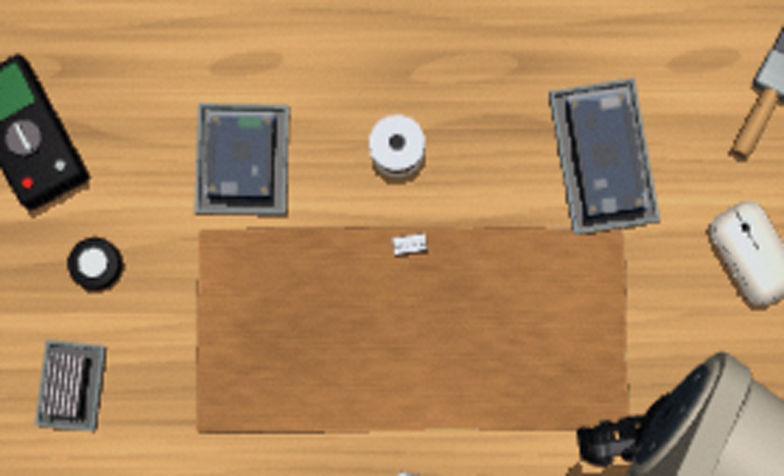

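View pics/chk2.png

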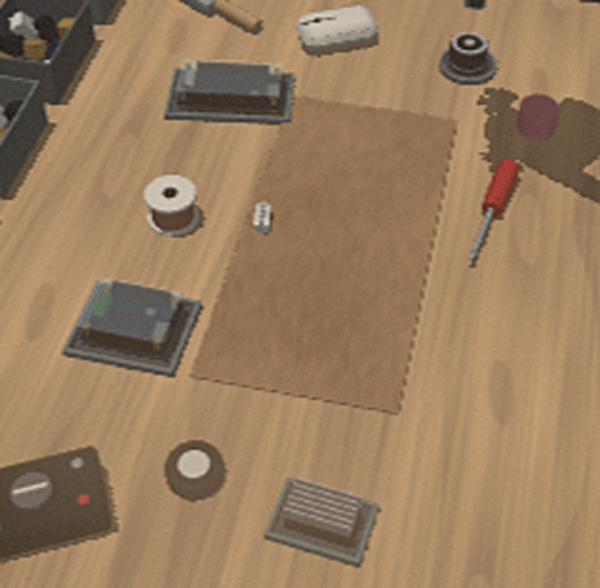

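All four pieces lie flat in their trays: in the top view short board (240,155), long board (605,155) and finned module (65,385), and in the side view round module (468,50). The terminal block (326,167 raw) and reel (322,130 raw) are at their starting pixels.

```bash
python3 -c "from rig import *; print(sign_off())"
```

```text
the job is handed in; nothing more can be done
None
```

Both stacks are apart and the job is handed in, at about 28 s of the 106 s. I lifted each module off before moving its board. The round module, short board, finned module and long board are each in their own tray, set down until contact showed on the force reading and then released.

**Last checks:** The final top and side pictures show all four pieces upright and flat inside their trays. The reel and terminal block are at the same pixels as at the start, and the gripper was open and clear of everything.

**What was off:**
- **Tool tilt:** The tool tilted slowly over the job, to about 0.11 rad by the end. I allowed for this in the positions; the tilt gained while carrying any one piece was about 0.01 rad or less.
- **Contact force:** Setting down the finned module peaked at about 30 N and the short board at about 19 N on the wrist reading, through the held piece. The other two were under 10 N.

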